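# Line up the fume extractor and hold its sprung bleed shutter half open

### The arm

A 6-joint arm with a two-finger parallel gripper is mounted at the origin on the work surface. World frame = base frame: x ahead of the robot, y to its left, z up, the work surface at z = 0. Lengths are in m, angles in rad, forces in N, time in s.
With the tool pointing down it reaches from about 0.3 to 0.775 m from the base axis. Payload 14.6 kg.
Tool frame: the origin (TCP) lies midway between the tips of the shut fingers; the grasp point (between the pads) lies 19 mm behind it; z points along the fingers, y is the line along which they close (so a half turn about z gives the same grasp; the last joint's range is limited). The gripper opens to 94 mm and grips with 3 to 60 N. Pads are 16 mm wide; open, the fingers measure 119 mm over their backs; the gripper's body (75 mm by 177 mm) begins 78 mm behind the grasp point.
Start: joints at [-1.285, 0.3, 1.521, -0, 1.321, -0.067], TCP at [0.19, -0.516, 0.205] pointing down, gripper open.
Joint ranges: [-3.03, 3.03], [-0.79, 2.21], [0.23, 2.52], [-1.04, 4.18], [0, 3.07], [-2.55, 2.55]. Speed limits (rad/s): [2.22, 2.22, 2.57, 3.14, 3.14, 3.14].

### API

Orientations are given as [roll, pitch, yaw] about the fixed x, y, z axes, in that order (R = Rz(yaw) Ry(pitch) Rx(roll)).
In Python, from station import telemetry, optics, ctrl gives the robot as it stands.
- The arm moves only by the tool carry_out, never from a script. Its argument "plan" is a list that holds one entry, the list of rows, each a list of 7 numbers: the shift along the tool's x, y, z in mm, then the turn, a rotation vector about the tool's x, y, z in rad, then the finger opening in mm, from 0 to 94. A call has 1 to 20 rows; each row shifts and turns the commanded pose from where the row before left it, along the tool's axes as they then stand; what a row does not reach is not made up. A row lasts 1/12 s, in which the tool goes at most 41.7 mm and 7.16 degrees, less where a joint would pass 70% of its speed; a pose out of reach is approached as far as the arm can. A call with a gripper value outside its range is refused whole. The fingers move at their own pace and stop on an object; "squeeze" is the grip in N (left out, the last holds). Time passes only in rows, so rows that do not move let the fingers close. It gives the time, the measured TCP pose, the force, the opening and the grip force at its end, in the units of the state.
- telemetry.get_obs(): the state, without advancing time (a new reading comes with each control period).
- optics.camera(name): name is "scene" or "top" or "wrist"; returns a dict with "pixels" (420x560x3 uint8, red, green, blue), "intrinsics" (3x3 intrinsics, pixels), "dist_coeffs" ([k1, k2, p1, p2, k3] as OpenCV has them; the pictures are not rectified), "origin" and "rotation" of the camera in the world. Camera axes: x right, y down, z forward; pixel columns grow to the right and rows downward; lengths in m; the calibration is good to about 2 mm. A picture is of the moment at which its call begins. There is no depth.
- ctrl.hand_in(): hands the job in; it is judged then, once.
The state is a dict: "time_s": time; "qpos": joint angles; "joint_vel": joint speeds; "tau": joint torques, N m; "ee_pos": TCP position; "eef_rot": TCP orientation; "force": force on the tool from outside, world axes, zero at the start; "moment": the same for the moment, N m; "grip_width": finger opening in m; "grip_force": force on a finger pad.
Only numpy, scipy, OpenCV 4.12 (cv2) and the standard library are available. Lean on these libraries where they do the work, as an engineer would, in place of code of your own. Each camera call takes 0.05 s, during which the arm holds its last target. There are 200 camera calls.

### The job

With the bleed shutter still shut, slide the blue fume-extractor head along its rails (it has a red handle for this) until the white line on its nozzle points straight at the brass clamp (not the black one with the orange grip). Then pull the yellow knob back against its spring until the shutter is half open, at the red marks, and finish holding it there steadily: the program ends with the knob still held, because the shutter snaps shut when let go. Leave the other things on the bench where they are.

Things in the scene. Friction and masses are not known exactly. Their poses are not given: they have to be found in the camera images.
- rig: Fixed black steel base plate, 300 x 400 x 10 mm, with two steel rails along its y axis that carry the blue extractor head, and beyond them (at +x of the rig) a black steel channel, the workpiece, with its top 75 mm above the bench. Origin under the plate, on the bench, level with the middle of the rails' length; x runs from the robot's side towards the channel, y along the rails, z up. Its place and yaw (up to about 0.25 rad) vary.
- head (a joint): Where the blue extractor head stands on the rails: m along the rig's +y, 0 in the middle, stops at -0.14 and +0.14. It stays where it is left; about 4 N of friction to move it. The head's box is 175 mm (along rig x) x 100 mm (along rig y), its top 100 mm above the bench. Shutter and handle move with it.
- head_handle (a point): Top centre of the red upright handle fixed on the head: 22 mm (rig x) x 20 mm (rig y), 50 mm tall, its top 150 mm above the bench. Same axes as the rig. It lies 95 mm from the axis of the yellow knob (towards rig +x) when the shutter is shut.
- nozzle (a point): Front end of the white line on the top of the head's grey nozzle, 92 mm above the bench, on the head's centre line, 67.5 mm in rig +x of the red handle and at the same rig y. Same axes as the rig.
- brass_clamp: All-brass clamp fixed on the edge of the channel: the mark for the head. Jaw 16 mm wide. Origin at the tip of its jaw on the channel's top, 75 mm above the bench; axes as the rig's, the clamp extends to +x. The nozzle points at it when both have the same y in the rig's frame. It is either the left or the right one of the two clamps, 60 to 120 mm from the middle of the channel.
- black_clamp: The other clamp, the same shape in black with an orange grip. Not the mark.
- shutter (a joint): Opening of the sliding steel shutter on top of the head, m: 0 shut, 0.07 fully open, half open 0.035. It opens along the rig's -x (towards the robot). Its return spring pulls about 3 N when shut, 10 N at half and 17 N fully open. At half travel the shutter's trailing (rig +x) edge stands at the two red marks on the aluminium guides beside it.
- shutter_knob: Yellow upright round knob on the shutter, diameter 22 mm, 50 mm tall; origin at the centre of its foot, 106.5 mm above the bench, its top 156.5 mm above the bench. Axes as the rig's; it moves to rig -x as the shutter opens. The guides beside the shutter stand up to 109 mm above the bench.
- magnet_square: Bystander: red magnetic square, 50 x 30 x 51 mm, on the middle of the channel; origin under its base.
- spray_can: Bystander: spray can, diameter 60 mm, 190 mm tall, on the bench at the robot's right; origin under its base.
- wrench: Bystander: steel wrench lying on the bench at the right.
- hammer: Bystander: hammer lying on the bench at the left.
- screwdriver: Bystander: red-handled screwdriver lying on the bench at the left.
- tape_roll: Bystander: green roll of tape, outer diameter 90 mm, 30 mm high, at the left; origin under it.
- tube_offcut: Bystander: square steel tube offcut, 90 x 40 x 40 mm, on the bench at the right; origin under it.

How it is judged:
On the way, in this order (a step that is already met when the one before it is completed fails the run):
1. the head stands with its nozzle opposite the brass clamp, shutter shut (y of nozzle in the frame of brass_clamp between -0.008 and 0.008 m and value of joint shutter below 0.01 m and velocity of joint head between -0.01 and 0.01 m/s), for 0.3 s.
2. the shutter is held half open by its knob (value of joint shutter between 0.028 and 0.042 m and y of nozzle in the frame of brass_clamp between -0.008 and 0.008 m and contact force between anything else and shutter_knob above 3 N), for 0.4 s.
At the end, for the whole second after the job is handed in: The robot still holds the yellow knob (more than 3 N of contact) with the shutter open 28 to 42 mm of its 70 mm and still (under 10 mm/s), and the nozzle's line is within 8 mm of the brass clamp's centre along the rails. Bystanders lie within 30 mm of where they were (value of joint shutter between 0.028 and 0.042 m and y of nozzle in the frame of brass_clamp between -0.008 and 0.008 m and contact force between any of the fingers, the arm and shutter_knob above 3 N and velocity of joint shutter between -0.01 and 0.01 m/s); the arm keeps its last pose, push and grip.
It fails at once if a bystander is moved by more than 30 mm (distance of any of magnet_square, spray_can, wrench, hammer, screwdriver, tape_roll, tube_offcut from where it was at the start of the episode above 0.03 m).
It also fails if it takes over 45 s, if anything falls off the work surface, if the arm or the gripper's body presses on something with over 40 N, if the wrist force passes 120 N, or if a joint passes its speed limit or range.

## Working session

There is one attempt and no reset: what is moved stays moved. The work goes in short steps, Python scripts to look and compute and a tool call to move; the robot and the scene stay as the last step left them, time stands still between calls to the robot, and variables do not carry over. Pictures are saved under pics/ and viewed, at most 10 in all, crops included, and the job is handed in when it is done.

Besides the shell and the picture viewer there is one more tool, called after ">>>" by a JSON object that holds its "method" and its "body", one argument or row to a line. carry_out: Moves the arm, as the interface text tells. Its arguments: {"type":"object","properties":{"plan":{"type":"array","items":{"type":"array","items":{"type":"array","items":{"type":"number"}}}},"squeeze":{"type":"number"}},"required":["plan"]}

```bash
mkdir -p pics
python3 - <<'E'
from station import telemetry, optics, ctrl
import cv2,numpy as np,pickle
o=telemetry.get_obs();print(o)
ims=[]
for n in("top","scene"):
    c=optics.camera(n);pickle.dump(c,open(n+'.pkl','wb'))
    cv2.imwrite(f'pics/{n}0.png',c['pixels'][:,:,::-1]);print(n,c['intrinsics'],c['dist_coeffs'],c['origin'],c['rotation'])
E
```

```text
{'time_s': 0.0, 'qpos': array([-1.28457702e+00,  3.00492942e-01,  1.52160535e+00,  3.34790899e-06,
        1.32076123e+00, -6.66397352e-02]), 'joint_vel': array([-0.0005047 ,  0.00020749, -0.00010572, -0.00018471, -0.00113447,
       -0.0006182 ]), 'tau': array([ 2.66431867e-03, -5.31801867e+01, -3.52738202e+01,  7.09397555e-02,
        2.43992714e-02, -8.99324527e-05]), 'ee_pos': array([ 0.18996561, -0.51584292,  0.20486411]), 'eef_rot': array([-3.14032881e+00, -8.75969188e-05,  3.52858157e-01]), 'force': array([0.98295257, 0.19991507, 0.76959202]), 'moment': array([-0.0202485 , -0.00253187, -0.04041086]), 'grip_force': 0.0, 'grip_width': 0.09416763815185239}
top [[412.96264016   0.         276.4263665 ]
 [  0.         412.96264016 206.47344929]
 [  0.           0.           1.        ]] [-0.02379253  0.          0.          0.          0.        ] [0.4107665  0.02642534 1.18930934] [-3.03021281  0.00423759 -1.5546732 ]
scene [[446.18081377   0.         275.9741447 ]
 [  0.         446.18081377 206.10865596]
 [  0.           0.           1.        ]] [-0.13051245  0.          0.          0.          0.        ] [ 1.48581796 -0.2240985   0.79253352] [-2.17120362 -0.02071717  1.33119449]
```

View pics/top0.png

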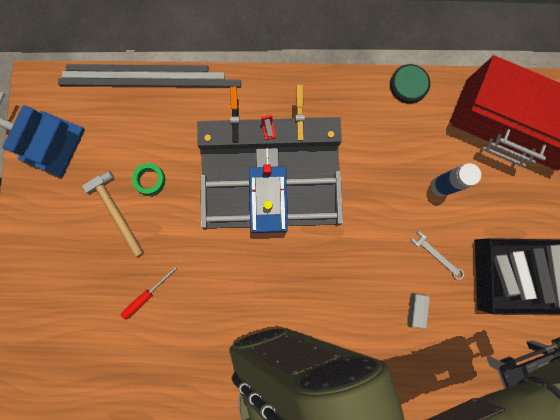

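View pics/scene0.png

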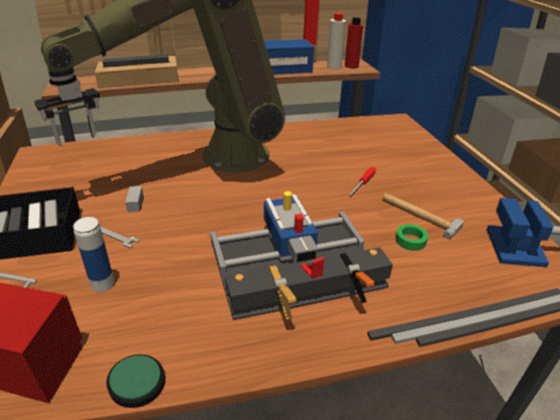

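The top view shows the head's knob at about (268,205), its red handle at (267,170), the brass clamp at (300,115) with its jaw tip near (301,139), and the black clamp with the orange grip at (235,115). The channel bolts are at (208,138) and (331,134). The scene view agrees.

```bash
cat > h.py <<'E'
import numpy as np,cv2,pickle
from scipy.spatial.transform import Rotation as R
def ray(c,uv):
    p=cv2.undistortPoints(np.array([[uv]],float),c['intrinsics'],c['dist_coeffs'])[0,0]
    r=np.asarray(c['rotation'],float)
    M=r if r.shape==(3,3) else R.from_euler('xyz',r).as_matrix()
    return np.asarray(c['origin']),M@np.array([p[0],p[1],1])
def onz(c,uv,z):
    o,d=ray(c,uv);return o+d*(z-o[2])/d[2]
def tri(c1,u1,c2,u2):
    A=[];b=[]
    for c,u in((c1,u1),(c2,u2)):
        o,d=ray(c,u);d/=np.linalg.norm(d);P=np.eye(3)-np.outer(d,d);A.append(P);b.append(P@o)
    return np.linalg.lstsq(np.vstack(A),np.hstack(b),rcond=None)[0]
def blobs(c,lo,hi,box,amin=4):
    x0,y0,x1,y1=box
    h=cv2.cvtColor(c['pixels'],cv2.COLOR_RGB2HSV)[y0:y1,x0:x1]
    m=cv2.inRange(h,lo,hi)
    n,l,s,ce=cv2.connectedComponentsWithStats(m)
    return [(s[i],ce[i]+[x0,y0],l==i) for i in range(1,n) if s[i][4]>=amin]
E
python3 - <<'E'
from h import *
t=pickle.load(open('top.pkl','rb'));s=pickle.load(open('scene.pkl','rb'))
for nm,c,b in(('top',t,(195,80,345,235)),('scene',s,(205,185,395,325))):
    for col,lo,hi in(('yel',(15,110,90),(35,255,255)),('red',(0,150,100),(8,255,255))):
        for st,ce,_ in blobs(c,lo,hi,b): print(nm,col,st,ce.round(1), onz(c,ce,.15).round(4),onz(c,ce,.075).round(4))
for nm,c,b in(('top',t,(190,80,350,240)),('scene',s,(205,180,400,325))):
    cv2.imwrite(f'pics/{nm}1.png',cv2.resize(c['pixels'][b[1]:b[3],b[0]:b[2],::-1],None,fx=4 if nm=='scene' else 3.7,fy=4 if nm=='scene' else 3.7,interpolation=cv2.INTER_CUBIC))
E
```

```text
top yel [101   4   7  31 206] [299.1  98.7] [ 0.8112 -0.0219  0.15  ] [ 0.8401 -0.0254  0.075 ]
top yel [39 14  2  4  5] [234.4  95.4] [0.8177 0.1474 0.15  ] [0.8471 0.1561 0.075 ]
top yel [102  41   7  19 111] [299.7 130. ] [ 0.727  -0.0244  0.15  ] [ 0.7499 -0.028   0.075 ]
top yel [132  51   7   7  40] [330.2 133.9] [ 0.7178 -0.1032  0.15  ] [ 0.7399 -0.1126  0.075 ]
top yel [ 9 54  7  7 37] [207.2 137.2] [0.7043 0.2147 0.15  ] [0.7254 0.2282 0.075 ]
top yel [ 69 120   8  11  72] [267.5 205.2] [0.5299 0.0553 0.15  ] [0.5385 0.0573 0.075 ]
top red [66 34 12  6 39] [266.1 116.6] [0.7615 0.0634 0.15  ] [0.7868 0.0661 0.075 ]
top red [67 42 14 18 95] [268.6 131.6] [0.7215 0.0561 0.15  ] [0.7439 0.0583 0.075 ]
top red [68 84  8  9 54] [266.5 168.1] [0.6254 0.0596 0.15  ] [0.6409 0.062  0.075 ]
scene yel [ 78   6  10  19 143] [287.  199.5] [0.5535 0.047  0.15  ] [0.4446 0.0787 0.075 ]
scene yel [178   8  12  11  79] [389.1 197.8] [0.6017 0.3164 0.15  ] [0.4985 0.3795 0.075 ]
scene yel [164  64   8   7  46] [372.7 252.1] [0.8001 0.1808 0.15  ] [0.7201 0.228  0.075 ]
scene yel [ 64  80  12  15 111] [274.7 272. ] [ 0.8148 -0.0493  0.15  ] [ 0.7365 -0.0289  0.075 ]
scene yel [30 89  9  8 55] [239.  277.2] [ 0.8142 -0.1252  0.15  ] [ 0.7359 -0.1136  0.075 ]
scene yel [ 73  99  19  36 366] [286.  299.3] [ 0.896 -0.046  0.15 ] [ 0.8271 -0.0252  0.075 ]
scene red [ 90  29   8  18 128] [298.4 222.1] [0.6554 0.0485 0.15  ] [0.5585 0.0804 0.075 ]
scene red [ 96  72  24  22 283] [314.4 267.6] [0.8198 0.0367 0.15  ] [0.7421 0.0671 0.075 ]
```

View pics/top1.png

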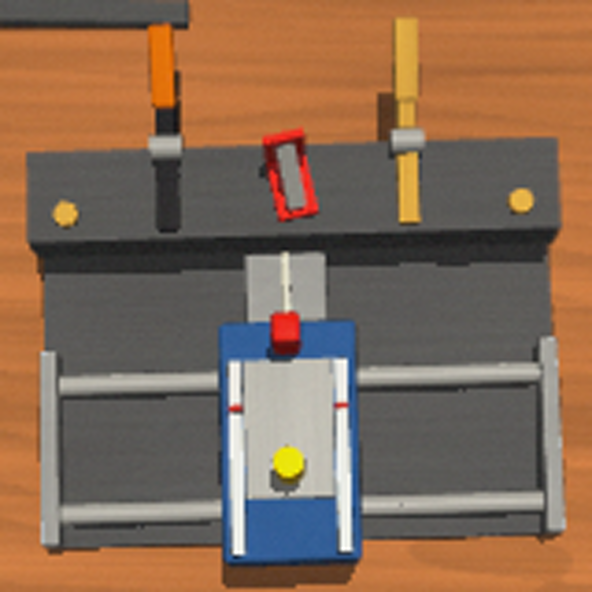

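>>> {"method": "carry_out", "body": {
  "plan": [
    [[0,0,-5,0,0,-0.115,94],[0,0,-5,0,0,-0.115,94],[0,0,-5,0,0,-0.115,94],[0,0,-5,0,0,-0.115,94],[0,0,-5,0,0,-0.115,94],[0,0,-5,0,0,-0.115,94],[0,0,-5,0,0,-0.115,94],[0,0,-5,0,0,-0.115,94],[0,0,-5,0,0,-0.115,94],[0,0,-5,0,0,-0.115,94],[0,0,-5,0,0,-0.115,94],[0,0,0,0,0,0,94]]
  ]
}}

```text
time_s: 1.1
ee_pos: [0.1901, -0.5163, 0.2611]
eef_rot: [3.141, 0.001, 1.623]
force: [-0.5, -0.8, 0.2]
grip_width: 0.0941
grip_force: 0.0
```

>>> {"method": "carry_out", "body": {
  "plan": [
    [[28,23,0,0,0,0,94],[28,23,0,0,0,0,94],[28,23,0,0,0,0,94],[28,23,0,0,0,0,94],[28,23,0,0,0,0,94],[28,23,0,0,0,0,94],[28,23,0,0,0,0,94],[28,23,0,0,0,0,94],[28,23,0,0,0,0,94],[28,23,0,0,0,0,94],[28,23,0,0,0,0,94],[28,23,0,0,0,0,94],[28,23,0,0,0,0,94],[28,23,0,0,0,0,94],[28,23,0,0,0,0,94],[28,23,0,0,0,0,94],[28,23,0,0,0,0,94],[28,23,0,0,0,0,94],[28,23,0,0,0,0,94],[0,0,0,0,0,0,94]]
  ]
}}

```text
time_s: 2.77
ee_pos: [0.6033, 0.0403, 0.2587]
eef_rot: [-3.14, -0.001, 1.617]
force: [-1.2, -0.3, -1.0]
grip_width: 0.094
grip_force: 0.0
```

Run:
```python
from station import telemetry, optics
from h import *
o=telemetry.get_obs();print(o['ee_pos'],o['eef_rot'],o['qpos'],o['force'],o['time_s'])
c=optics.camera('wrist');pickle.dump(c,open('w.pkl','wb'));cv2.imwrite('pics/w1.png',c['pixels'][:,:,::-1])
print(c['origin'],c['rotation'])
for col,lo,hi in(('yel',(15,110,90),(35,255,255)),('red',(0,150,80),(8,255,255))):
    for st,ce,_ in blobs(c,lo,hi,(0,0,560,420),60): print(col,st,ce.round(1),onz(c,ce,.15).round(4),onz(c,ce,.08).round(4))
```

```text
[0.60329379 0.04031087 0.25869155] [-3.13988809e+00 -8.91732508e-04  1.61715328e+00] [ 5.78124683e-03  3.93095985e-01  1.27395733e+00  8.25537045e-04
  1.47627871e+00 -4.06550881e-02] [-1.19075184 -0.33692907 -0.98386177] 2.7667
[0.59981926 0.11355104 0.43769651] [2.88196461e+00 2.03831949e-03 4.70982306e-02]
yel [407   0  21   9 140] [416.    3.4] [0.6993 0.1978 0.15  ] [0.7235 0.2183 0.08  ]
yel [501  75  59  16 687] [535.   82.7] [0.7991 0.1472 0.15  ] [0.8476 0.1554 0.08  ]
yel [178 168  35  34 804] [194.9 184.4] [0.535  0.0548 0.15  ] [0.5192 0.0405 0.08  ]
yel [ 444  242   93   40 1972] [487.9 262.9] [ 0.7941 -0.0037  0.15  ] [ 0.8414 -0.0323  0.08  ]
yel [394 251  35  15 444] [413.4 257.4] [ 0.7278 -0.0019  0.15  ] [ 0.7589 -0.03    0.08  ]
yel [  35  314   44   72 1403] [ 51.5 350. ] [ 0.3971 -0.1123  0.15  ] [ 0.3478 -0.1672  0.08  ]
yel [ 471  314   45   72 1406] [497.8 350.1] [ 0.8211 -0.0918  0.15  ] [ 0.8749 -0.1418  0.08  ]
yel [378 317  14  12 127] [383.9 323.5] [ 0.7101 -0.0691  0.15  ] [ 0.737  -0.1136  0.08  ]
yel [ 244  404  316   16 3072] [415.  414.3] [ 0.754  -0.1701  0.15  ] [ 0.7915 -0.2392  0.08  ]
red [ 390  162   76   40 1342] [430.5 178. ] [0.7314 0.0696 0.15  ] [0.7634 0.0589 0.08  ]
red [291 169  26  29 672] [303.1 183.6] [0.6257 0.0599 0.15  ] [0.632  0.0468 0.08  ]
```

View pics/w1.png

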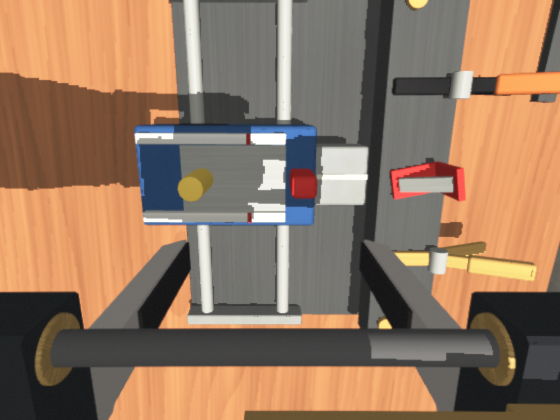

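The wrist view shows the red handle at (303,183), the knob at (195,184) and the brass jaw at (413,257). These agree with the top view to about 2 mm. I'll grasp the handle next.

>>> {"method": "carry_out", "body": {
  "plan": [
    [[9,11,0,0,0,0,94],[10,12,0,0,0,0,94],[0,0,20,0,0,0,94],[0,0,20,0,0,0,94],[0,0,20,0,0,0,94],[0,0,20,0,0,0,94],[0,0,20,0,0,0,94],[0,0,20,0,0,0,94],[0,0,18,0,0,0,94],[0,0,0,0,0,0,94],[0,0,0,0,0,0,94]]
  ]
}}

```text
time_s: 3.73
ee_pos: [0.6231, 0.0552, 0.1222]
eef_rot: [-3.14, 0.0, 1.615]
force: [0.7, 0.3, 1.5]
grip_width: 0.0941
grip_force: 0.0
```

>>> {"method": "carry_out", "body": {
  "plan": [
    [[0,0,0,0,0,0,10],[0,0,0,0,0,0,10],[0,0,0,0,0,0,10],[0,0,0,0,0,0,10],[0,0,0,0,0,0,10],[0,0,0,0,0,0,10],[0,0,0,0,0,0,10],[0,0,0,0,0,0,10],[0,0,0,0,0,0,10],[0,0,0,0,0,0,10],[0,0,0,0,0,0,10],[0,0,0,0,0,0,10]]
  ],
  "squeeze": 25
}}

```text
time_s: 4.73
ee_pos: [0.6274, 0.056, 0.1224]
eef_rot: [3.131, -0.0, 1.618]
force: [37.9, 2.7, -18.8]
grip_width: 0.0222
grip_force: 25.0
```

>>> {"method": "carry_out", "body": {
  "plan": [
    [[0,2,0,0,0,0,10],[0,2,0,0,0,0,10],[-4,0,0,0,0,0,10],[-7,0,0,0,0,0,10],[-8,0,0,0,0,0,10],[-8,0,0,0,0,0,10],[-8,0,0,0,0,0,10],[-8,0,0,0,0,0,10],[-8,0,0,0,0,0,10],[-8,0,0,0,0,0,10],[-8,0,0,0,0,0,10],[-8,0,0,0,0,0,10],[-8,0,0,0,0,0,10],[-6,0,0,0,0,0,10],[-4,0,0,0,0,0,10],[0,0,0,0,0,0,10],[0,0,0,0,0,0,10],[0,0,0,0,0,0,10]]
  ]
}}

```text
time_s: 6.23
ee_pos: [0.6316, -0.0374, 0.1223]
eef_rot: [-3.14, 0.001, 1.617]
force: [-4.5, -4.0, 0.9]
grip_width: 0.0219
grip_force: 25.0
```

Run:
```python
from station import telemetry, optics
from h import *
o=telemetry.get_obs();print(o['ee_pos'],o['eef_rot'],o['force'],o['time_s'])
for n in('top','scene','wrist'):
    c=optics.camera(n);pickle.dump(c,open(n+'2.pkl','wb'))
    if n=='wrist': cv2.imwrite('pics/w2.png',c['pixels'][:,:,::-1])
    else:
        b=(220,80,350,240) if n=='top' else (205,180,400,325)
        cv2.imwrite(f'pics/{n}2.png',cv2.resize(c['pixels'][b[1]:b[3],b[0]:b[2],::-1],None,fx=3.7,fy=3.7,interpolation=cv2.INTER_CUBIC))
```

```text
[ 0.63159055 -0.03738111  0.1222951 ] [-3.14040855e+00  9.53823313e-04  1.61745597e+00] [-4.53669446 -4.01416701  0.93603092] 6.2333
```

View pics/w2.png

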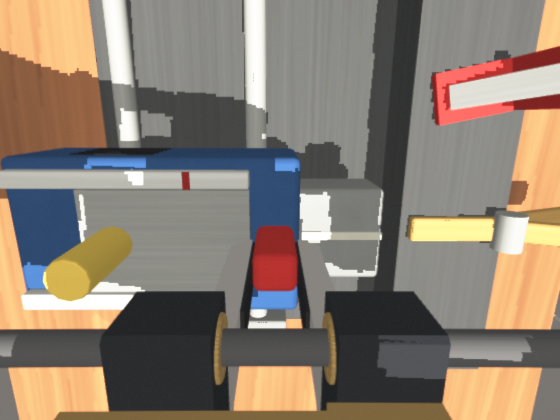

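View pics/scene2.png

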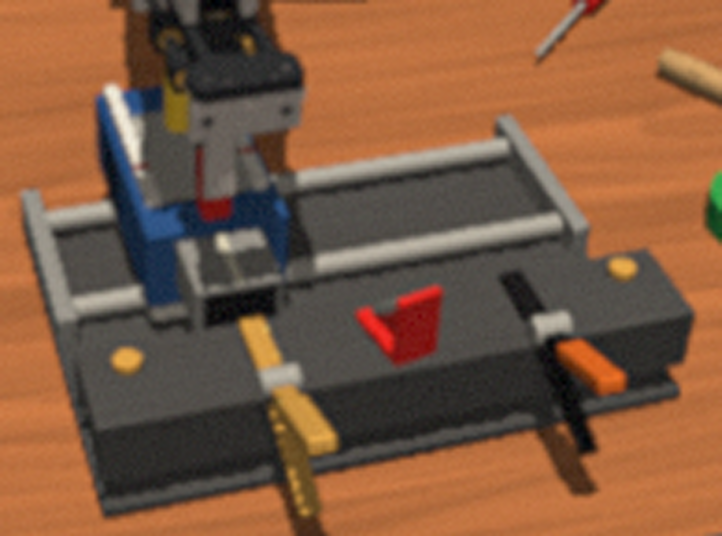

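The wrist view shows the white line from about (302,235) to (380,236), and the brass jaw from (411,229) to (495,229). I'll compare their rig y values.

Run:
```python
from h import *
w=pickle.load(open('wrist2.pkl','rb'));s=pickle.load(open('scene2.pkl','rb'))
ya=np.array([-np.sin(.045),np.cos(.045),0])
for a in(onz(w,(304,235.5),.092),onz(w,(379,236),.092)): print('line',a.round(4),(a@ya).round(4))
h=cv2.cvtColor(w['pixels'],cv2.COLOR_RGB2HSV);m=cv2.inRange(h,(15,110,90),(35,255,255))
for x in(415,440,470,490):
    r=np.where(m[205:255,x])[0]+205
    for z in(.075,.083,.087):
        a=onz(w,(x,r.min()),z);b=onz(w,(x,r.max()+1),z);print(x,r.min(),r.max(),z,a[:2].round(4),(a@ya).round(4),(b@ya).round(4),((a+b)/2@ya).round(4))
# scene: jaw tip mid & line end
S=lambda u,v:(205+u/3.7,180+v/3.7)
print('scene line',[(onz(s,S(*p),.092)@ya).round(4) for p in((222,243),(241,284))],'jaw',[(onz(s,S(*p),z)@ya).round(4) for z in(.075,.083) for p in((253,322),(275,368))])
```

```text
line [ 0.6498 -0.0367  0.092 ] -0.0659
line [ 0.6974 -0.0347  0.092 ] -0.066
415 217 219 0.075 [ 0.7256 -0.0258] -0.0584 -0.0605 -0.0594
415 217 219 0.083 [ 0.7221 -0.0236] -0.056 -0.0581 -0.057
415 217 219 0.087 [ 0.7204 -0.0225] -0.0549 -0.0569 -0.0559
440 217 219 0.075 [ 0.7423 -0.0249] -0.0583 -0.0604 -0.0594
440 217 219 0.083 [ 0.7383 -0.0228] -0.056 -0.058 -0.057
440 217 219 0.087 [ 0.7362 -0.0217] -0.0548 -0.0568 -0.0558
470 217 240 0.075 [ 0.7624 -0.024 ] -0.0582 -0.0754 -0.0668
470 217 240 0.083 [ 0.7576 -0.0219] -0.0559 -0.0725 -0.0642
470 217 240 0.087 [ 0.7552 -0.0208] -0.0547 -0.071 -0.0629
490 217 240 0.075 [ 0.7757 -0.0233] -0.0582 -0.0754 -0.0668
490 217 240 0.083 [ 0.7704 -0.0212] -0.0559 -0.0724 -0.0641
490 217 240 0.087 [ 0.7678 -0.0202] -0.0547 -0.0709 -0.0628
scene line [np.float64(-0.064), np.float64(-0.063)] jaw [np.float64(-0.0601), np.float64(-0.0586), np.float64(-0.0627), np.float64(-0.0612)]
```

The line is about 2 mm from the jaw centre, within tolerance. I'll release, lift, move 95 mm back to the knob and descend.

>>> {"method": "carry_out", "body": {
  "plan": [
    [[0,0,0,0,0,0,94],[0,0,0,0,0,0,94],[0,0,0,0,0,0,94],[0,0,0,0,0,0,94],[0,0,0,0,0,0,94],[0,0,0,0,0,0,94],[0,0,0,0,0,0,94],[0,0,0,0,0,0,94],[0,0,-15,0,0,0,94],[0,0,-20,0,0,0,94],[0,0,-20,0,0,0,94],[0,-15,0,0,0,0,94],[0,-20,0,0,0,0,94],[0,-20,0,0,0,0,94],[0,-20,0,0,0,0,94],[0,-15,0,0,0,0,94],[0,-5,0,0,0,0,94],[0,0,0,0,0,0,94],[0,0,0,0,0,0,94]]
  ]
}}

```text
time_s: 7.97
ee_pos: [0.5377, -0.0413, 0.1777]
eef_rot: [3.141, 0.0, 1.618]
force: [0.4, 0.1, 0.3]
grip_width: 0.0939
grip_force: 0.0
```

Run:
```python
from station import telemetry, optics
from h import *
o=telemetry.get_obs();print(o['ee_pos'],o['eef_rot'],o['force'],o['time_s'])
c=optics.camera('wrist');cv2.imwrite('pics/w3.png',c['pixels'][:,:,::-1]);pickle.dump(c,open('wrist3.pkl','wb'))
```

```text
[ 0.53769397 -0.04132256  0.17773828] [3.14088731e+00 6.85273104e-05 1.61767287e+00] [0.41956423 0.14511741 0.33583623] 7.9667
```

View pics/w3.png

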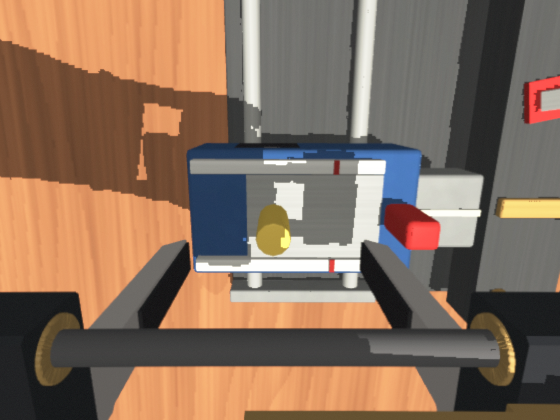

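The knob at (273,235) is midway between the fingers, the shutter is shut, and the line at (450,212) still points at the brass jaw. I'll descend and grip.

>>> {"method": "carry_out", "body": {
  "plan": [
    [[0,0,15,0,0,0,94],[0,0,20,0,0,0,94],[0,0,18,0,0,0,94],[0,0,0,0,0,0,94],[0,0,0,0,0,0,10],[0,0,0,0,0,0,10],[0,0,0,0,0,0,10],[0,0,0,0,0,0,10],[0,0,0,0,0,0,10],[0,0,0,0,0,0,10],[0,0,0,0,0,0,10],[0,0,0,0,0,0,10],[0,0,0,0,0,0,10],[0,0,0,0,0,0,10],[0,0,0,0,0,0,10],[0,0,0,0,0,0,10]]
  ],
  "squeeze": 30
}}

```text
time_s: 9.35
ee_pos: [0.5367, -0.0413, 0.1244]
eef_rot: [-3.141, -0.0, 1.618]
force: [-3.2, 0.4, 1.2]
grip_width: 0.0215
grip_force: 30.0
```

>>> {"method": "carry_out", "body": {
  "plan": [
    [[0,-3,0,0,0,0,10],[0,-4,0,0,0,0,10],[0,-5,0,0,0,0,10],[0,-5,0,0,0,0,10],[0,-5,0,0,0,0,10],[0,-5,0,0,0,0,10],[0,-5,0,0,0,0,10],[0,-3,0,0,0,0,10],[0,-1,0,0,0,0,10],[0,0,0,0,0,0,10],[0,0,0,0,0,0,10],[0,0,0,0,0,0,10],[0,0,0,0,0,0,10],[0,0,0,0,0,0,10],[0,0,0,0,0,0,10],[0,0,0,0,0,0,10],[0,0,0,0,0,0,10]]
  ]
}}

```text
time_s: 10.77
ee_pos: [0.5017, -0.0429, 0.1245]
eef_rot: [3.139, -0.0, 1.618]
force: [8.9, 1.1, -5.3]
grip_width: 0.0215
grip_force: 30.0
```

Run:
```python
from station import telemetry, optics
from h import *
o=telemetry.get_obs();print(o['ee_pos'],o['eef_rot'],o['force'],o['time_s'])
c=optics.camera('wrist');cv2.imwrite('pics/w4.png',c['pixels'][:,:,::-1]);pickle.dump(c,open('wrist4.pkl','wb'))
```

```text
[ 0.5017033  -0.04288866  0.1244645 ] [ 3.13931630e+00 -7.67729137e-06  1.61774170e+00] [ 8.85649922  1.06266568 -5.31046007] 10.7667
```

View pics/w4.png

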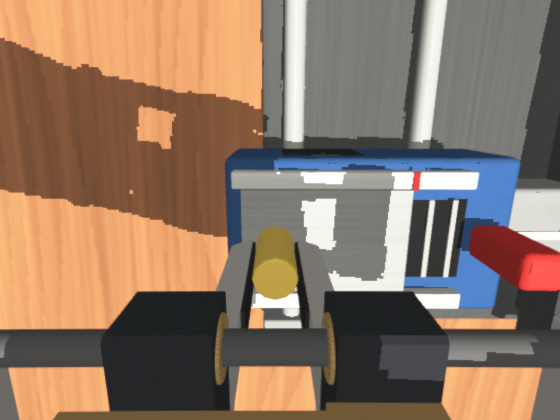

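The knob is held, and the shutter's trailing edge at x≈411 sits at the red mark at x≈416. I'll check the line's rig y once more, then hand in.

Run:
```python
from h import *
from station import ctrl
ya=np.array([-np.sin(.045),np.cos(.045),0])
c=pickle.load(open('wrist4.pkl','rb'))
g=c['pixels'][205:260,556].astype(int).sum(1);v=205+g.argmax();y=onz(c,(556,v),.092)@ya
print(v,y)
if abs(y+.064)<.005: print(ctrl.hand_in())
```

```text
233 -0.06410540483499305
the job is handed in; nothing more can be done
None
```

The job is handed in: the white line points at the brass clamp to within about 2 mm, and the gripper is holding the yellow knob with the shutter about 35 mm open, at the red marks.

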